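# Clear the tube warmer and fit an adapter sleeve

### The job

A rack of tubes has been left standing on the clear hood of the tube warmer. Lift the rack off and stand it upright on the bench, swing the hood fully open, then press the loose orange adapter sleeve into the warmer's empty bore until its shoulder sits flush on the metal block. Leave the hood open, keep the rack upright all the way, and do not disturb the bottle or the stack of dishes.

Things in the scene. Friction and masses are not known exactly. Their poses are not given: they have to be found in the camera images.
- warmer: White tube warmer fixed on the bench, 200 mm deep (its x), 190 wide (its y), 85 high; panel and display on its -x side. Origin: centre of its underside; z up. Its metal block (top 85 mm above the bench) has two upright bores, 33 mm wide, 64 deep, at x = 10, y = -40 and +40 mm: one empty, one filled. A clear hood covers it: x -45 to 75 mm, 176 mm wide; closed, its flat top is at 135 mm.
- hood (a joint): Angle of the clear hood about its rear hinge: 0 closed (at the start), 1.75 rad fully open against its stop, front edge swinging up and back (+x of the warmer); open, it stands wholly behind its hinge axis, up to 250 mm above the bench. The hinge is stiff: the hood stays wherever it is left; lifting it at its bar takes about 3.5 N.
- hood_hinge (a point): Point on the hood's hinge axis, at the middle of its width. The axis is horizontal, along the warmer's y, 87 mm above the bench.
- hood_bar (a point): Middle of the hood's blue handle: a round bar 12 mm thick, 100 mm long, along the warmer's y, on stand-offs 90 mm apart, with 34 mm of clear space to the hood's front wall. Closed, it lies 160 mm in front (-x) of the hinge axis and 24 mm above it, with over 40 mm of space below. Being round, it turns between gripping fingers as the hood swings.
- rack: Blue rack with two rows of capped tubes held tight in it (one piece, about 0.32 kg), 56 mm (its x) by 150 mm (its y), at the start standing on the closed hood. Origin: centre of its underside; z up. The tube caps reach 85 mm above its underside.
- rack_bar (a point): Middle of the rack's carrying bar: a horizontal round bar 12 mm thick along the rack's y, 118 mm above the rack's underside, over the centre of mass; 27 mm of free space between it and the tube caps, 138 mm between its end posts.
- sleeve: Loose orange adapter sleeve, 0.13 kg, 92 mm long, standing upright on the bench on its nose. Origin: centre of the nose's flat end; z along the sleeve to its head. From the nose up: taper from 22 to 30 mm diameter in 8 mm, 30 mm barrel to 60 mm, shoulder flange 44 mm wide and 6 mm thick, then the grip head, 34 mm diameter, from 66 to 92 mm.
- sleeve_shoulder (a point): Centre of the underside of the sleeve's shoulder, 60 mm above the nose; it must come to rest on the block's top face.
- sleeve_head (a point): Point on the sleeve's axis at the middle height of its grip head, 79 mm above the nose.
- bore_mouth (a point): Centre of the empty bore's mouth, on the block's top face. Four spring balls 14 mm down in this bore grip the barrel: the sleeve does not drop home by its weight, but must be pushed with about 6 to 14 N all the way down.
- fitted: A like orange sleeve already fitted in the other bore, fixed; its head stands 32 mm above the block. Origin: centre of its nose, down in the bore, 60 mm below the block's top.
- bottle: Bystander: media bottle with a red cap, 52 mm diameter, 115 mm high, standing on the bench. Origin: centre of its underside.
- dishes: Bystander: stack of three clear culture dishes, 62 mm diameter, 42 mm high, on the bench. Origin: centre of its underside.
There are look-alikes about, which are no part of the job. What is shaped like the sleeve but blue or purple is not meant. Several things have the shape of the rack; the one meant has the colours described above.

How it is judged (in metres and radians):
On the way, in this order (a step that is already met when the one before it is completed fails the run):
1. the rack stands upright on the bench, let go, with the hood still closed (height (world z) of rack below 0.006 m and angle between rack's own z axis and vertical below 0.1 rad and linear speed of rack below 0.02 m/s and contact force between each of the arm, the fingers and rack below 0.1 N and value of joint hood below 0.15 rad), for 0.2 s.
2. the hood is fully open (beyond 1.5 rad) (value of joint hood above 1.5 rad), for 0.2 s.
3. the sleeve is pressed home in the empty bore, shoulder flush on the block (z of sleeve_shoulder in the frame of bore_mouth below 0.002 m and horizontal distance between sleeve_shoulder and bore_mouth below 0.004 m and angle between the z axis of sleeve and the z axis of bore_mouth, either way round below 0.06 rad), for 0.2 s.
At the end, for the whole second after the job is handed in: The sleeve's shoulder is within 2 mm of the block's top face, within 4 mm of the empty bore's axis and upright within 0.06 rad; the hood is open beyond 1.5 rad; the rack stands upright (within 0.1 rad) on the bench; everything released and at rest (all of step 3 and linear speed of each of sleeve, rack below 0.01 m/s and value of joint hood above 1.5 rad and height (world z) of rack below 0.006 m and angle between rack's own z axis and vertical below 0.1 rad); the robot touches nothing.
It fails at once if the rack is tipped by more than 0.6 rad (angle between rack's own z axis and vertical above 0.6 rad).
It fails at once if the hood is opened with the rack still on it (value of joint hood above 0.2 rad and height (world z) of rack above 0.1 m and horizontal distance between rack and warmer below 0.1 m).
It fails at once if the bottle is moved by more than 25 mm or tipped (distance of bottle from where it was at the start of the episode above 0.025 m or angle between bottle's own z axis and vertical above 0.5 rad).
It fails at once if the dishes are moved by more than 25 mm or tipped (distance of dishes from where it was at the start of the episode above 0.025 m or angle between dishes's own z axis and vertical above 0.5 rad).
It also fails if it takes over 72 s, if anything falls off the work surface, if the arm or the gripper's body presses on something with over 40 N, if the wrist force passes 120 N, or if a joint passes its speed limit or range.

### The arm

A 6-joint arm with a two-finger parallel gripper is mounted at the origin on the work surface. World frame = base frame: x ahead of the robot, y to its left, z up, the work surface at z = 0. Lengths are in mm, angles in degrees, forces in N, time in s.
With the tool pointing down it reaches from about 350 to 850 mm from the base axis. Payload 8.1 kg.
Tool frame: the origin (TCP) lies between the finger pads; the fingertips stand 11 mm ahead of it and the grasp point (between the pads) lies 8 mm behind it; z points along the fingers, y is the line along which they close (so a half turn about z gives the same grasp; the last joint's range is limited). The gripper opens to 85 mm and grips with 20 to 120 N. Pads are 22 mm wide; open, the fingers measure 114 mm over their backs; the gripper's body (76 mm by 85 mm) begins 54 mm behind the grasp point. The pads swing forward as they close: fully open they stand 13 mm farther back than shut.
Start: joints at [64.32, 7.471, 85.268, -0, 87.261, -4.893], TCP at [212.915, 560.957, 242.292] pointing down, gripper open.
Joint ranges: [-169.43, 169.43], [-51.17, 129.36], [1.28, 143.12], [-76.62, 256.62], [0, 156.53], [-152.29, 152.29]. Speed limits (degrees/s): [136.94, 136.94, 159.86, 180, 180, 180].

### API

Orientations are given as [roll, pitch, yaw] about the fixed x, y, z axes, in that order (R = Rz(yaw) Ry(pitch) Rx(roll)).
In Python, from bench import r, snapshot, get_calibration gives the robot as it stands.
- The arm moves only by the tool step_arm, never from a script. Its argument "rows" is a list of rows, each a list of 2 entries, a list of its own where there are three numbers: the shift along the tool's x, y, z in mm, then the turn about the tool's z in degrees. In form: [[[tx, ty, tz], yaw], ...]. A call has 1 to 12 rows; each row is the pose to reach, as a shift and turn from the pose commanded when the call began, along the tool's axes at that moment; what a row does not reach only later rows make up. A row lasts 1/10 s, in which the tool goes at most 50 mm and 8.59 degrees, less where a joint would pass 70% of its speed; a pose out of reach is approached as far as the arm can. A call with a gripper value outside its range is refused whole. "fingers" is the opening, from 0 (shut) to 1 (fully open), set as the call begins (left out, the last holds). The fingers move at their own pace and stop on an object; "squeeze" is the grip in N (left out, the last holds). Time passes only in rows, so rows that repeat a pose let the fingers close. It gives the time, the measured TCP pose, the force, the opening and the grip force at its end, in the units of the state.
- r.sense(): the state, without advancing time (a new reading comes with each control period).
- snapshot(name): name is "scene" or "top" or "wrist"; returns the picture (384x512x3 uint8, blue, green, red); there is no depth.
- get_calibration(name): a dict with "fovy" (degrees; the focal length in pixels is half the picture's height over the tangent of half this angle, whatever the lens; pixels are square), "cx", "cy" (the principal point, pixels), "eye" and "orientation" of the camera in the world. Camera axes: x right, y up, looking along -z (the intrinsics and any distortion apply to the point x, -y, -z); pixel columns grow to the right and rows downward; lengths in mm; the calibration is good to about 2 mm. A picture is of the moment at which its call begins: read the wrist's pose just before it. get_calibration takes no time and is no camera call; for the wrist camera it gives the pose at the moment of the call.
- r.hand_in(): hands the job in; it is judged then, once.
The state is a dict: "time": time; "joint_pos": joint angles; "qd": joint speeds; "joint_efforts": joint torques, N m; "tool_pos": TCP position; "tcp_rot": TCP orientation; "ft_force": force on the tool from outside, world axes, zero at the start; "wrist_torque": the same for the moment, N m; "finger_gap": finger opening in mm; "grip_force": force on a finger pad.
Only numpy, scipy, OpenCV 4.12 (cv2) and the standard library are available. Lean on these libraries where they do the work, as an engineer would, in place of code of your own. Each camera call takes 0.05 s, during which the arm holds its last target. There are 200 camera calls.

## Working session

There is one attempt and no reset: what is moved stays moved. The work goes in short steps, Python scripts to look and compute and a tool call to move; the robot and the scene stay as the last step left them, time stands still between calls to the robot, and variables do not carry over. Pictures are saved under pics/ and viewed, at most 10 in all, crops included, and the job is handed in when it is done.

Besides the shell and the picture viewer there is one more tool, called after "Request:" as name(argument=value, ...), one argument or row to a line, values as JSON. step_arm: Moves the arm, as the interface text tells. Its arguments: {"type":"object","properties":{"rows":{"type":"array"},"fingers":{"type":"number"},"squeeze":{"type":"number"}},"required":["rows"]}

```bash
mkdir -p pics; ls; python3 - <<'E'
from bench import r, snapshot, get_calibration
import cv2
for n in ("scene","top"):
    im=snapshot(n); cv2.imwrite(f"pics/{n}0.png",im); print(n,get_calibration(n),im.shape)
print(get_calibration("wrist")); print(r.sense())
E
```

```text
pics
scene {'fovy': 44.87615550347612, 'cx': 254.31777160032655, 'cy': 193.61291419548635, 'eye': array([941.9446655 , 726.77316405, 896.21073007]), 'orientation': array([ 47.65450588,  -0.83994962, 148.75462249])} (384, 512, 3)
top {'fovy': 43.91171941315289, 'cx': 248.1497542725647, 'cy': 196.3869835485554, 'eye': array([ 209.46716994,   50.38057832, 1563.45405278]), 'orientation': array([ 10.93158115,  -0.55517869, -88.69539453])} (384, 512, 3)
{'fovy': 66.14661013399189, 'cx': 256.11528477718616, 'cy': 191.59688613891603, 'eye': array([148.21166109, 584.56006272, 372.36013978]), 'orientation': array([-15.65262612,   0.14855485,  69.22468991])}
{'time': 0.1, 'joint_pos': array([ 6.43199080e+01,  7.51179984e+00,  8.53235779e+01,  7.17038841e-04,
        8.72607276e+01, -4.89274319e+00]), 'qd': array([-0.0345511 , -0.08625473,  0.00462927, -0.10792441, -0.10864798,
       -0.05246804]), 'joint_efforts': array([ 5.53472728e-04, -5.70956969e+01, -5.01938975e+01, -3.01531354e-04,
        8.26216594e-03,  1.35979036e-05]), 'tool_pos': array([212.70566439, 560.5236114 , 241.33352761]), 'tcp_rot': array([-1.79904306e+02, -8.91043556e-03,  1.59212609e+02]), 'ft_force': array([ 0.26208465, -0.09098465,  0.49202189]), 'wrist_torque': array([ 0.0420412 ,  0.02666453, -0.027348  ]), 'grip_force': 0.0, 'finger_gap': 85.59085566815861}
```

View pics/scene0.png

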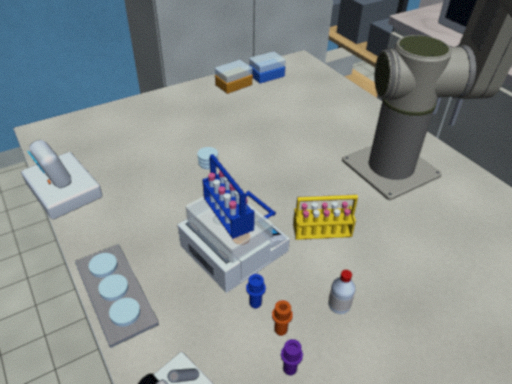

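View pics/top0.png

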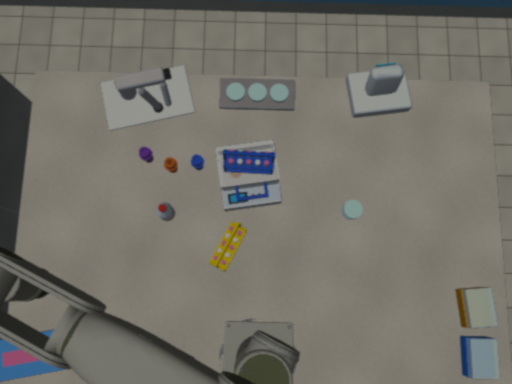

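The blue rack is on the hood: scene (228,203), top (249,161). The yellow rack, scene (325,217), is a look-alike. The three sleeves in the scene view are blue (256,290), orange (282,316) and purple (291,356). The orange one is meant, at top (171,164). The bottle is at top (166,211) and the dishes at top (353,209). I'll confirm with one enlarged crop.

```bash
cat > h.py <<'E'
import numpy as np, cv2
from scipy.spatial.transform import Rotation as R
from bench import r, snapshot, get_calibration
def ray(c,uv):
    f=192/np.tan(np.radians(c["fovy"]/2))
    d=np.array([(uv[0]-c["cx"])/f,-(uv[1]-c["cy"])/f,-1.])
    return np.array(c["eye"]),R.from_euler("xyz",c["orientation"],degrees=True).apply(d)
def plane(c,uv,z):
    e,d=ray(c,uv); return e+d*(z-e[2])/d[2]
def tri(c1,u1,c2,u2):
    e1,d1=ray(c1,u1); e2,d2=ray(c2,u2)
    t=np.linalg.lstsq(np.c_[d1,-d2],e2-e1,rcond=None)[0]
    a,b=e1+t[0]*d1,e2+t[1]*d2
    return (a+b)/2,np.linalg.norm(a-b)
def proj(c,p):
    f=192/np.tan(np.radians(c["fovy"]/2))
    q=R.from_euler("xyz",c["orientation"],degrees=True).inv().apply(np.array(p)-c["eye"])
    return np.array([c["cx"]-f*q[0]/q[2],c["cy"]+f*q[1]/q[2]])
E
python3 - <<'E'
import cv2,numpy as np
a=cv2.imread("pics/scene0.png")[145:335,165:365]; b=cv2.imread("pics/top0.png")[130:225,130:290]
A=cv2.resize(a,None,fx=2,fy=2,interpolation=3)
A=cv2.resize(a,(400,380),interpolation=3)
B=cv2.resize(b,(800,475),interpolation=3)
cv2.imwrite("pics/c1.png",cv2.resize(a,(630,598),interpolation=3)); cv2.imwrite("pics/c2.png",B)
E
```

```text
(no output)
```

View pics/c1.png

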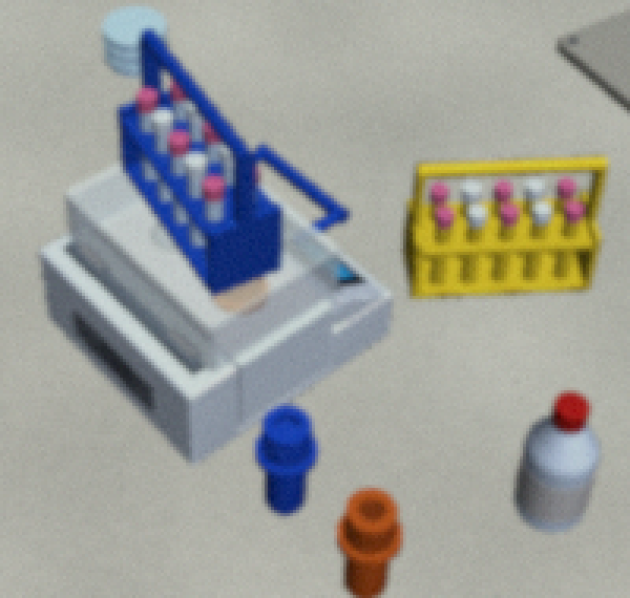

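View pics/c2.png

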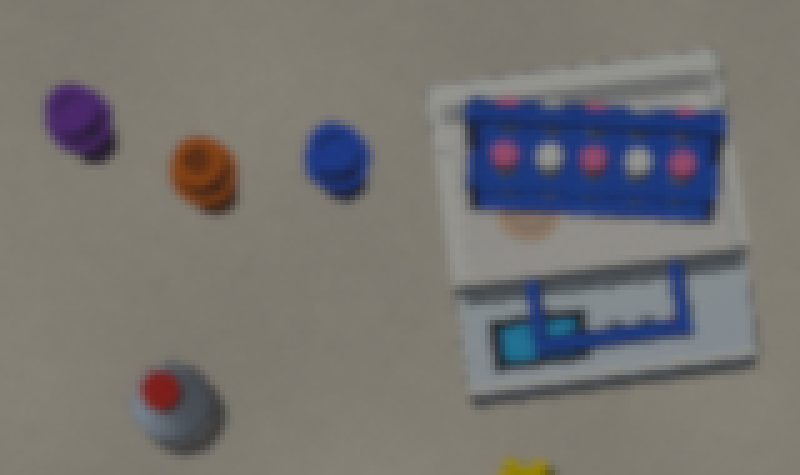

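The crops confirm the targets. The rack bar runs top (224,151)-(275,155) and scene (213,156)-(243,196). The hood bar runs top (239,199)-(268,196) and scene (248,193)-(275,213). The fitted sleeve shows through the hood at top (236,174), on the +y side, so the empty bore is the -y one.

```bash
python3 - <<'E'
from h import *
np.set_printoptions(precision=0,suppress=True)
S,T=get_calibration("scene"),get_calibration("top")
s=lambda u,v:(165+u/3.15,145+v/3.147); t=lambda u,v:(130+u/5,130+v/5)
print("rackbar +y",tri(S,s(245,160),T,t(470,107)),"-y",tri(S,s(150,35),T,t(723,124)))
print(" plane253 top",plane(T,t(470,107),253),plane(T,t(723,124),253))
print("hoodbar +y",tri(S,s(345,213),T,t(545,347)),"-y",tri(S,s(262,152),T,t(688,328)))
print(" plane111",plane(T,t(545,347),111),plane(T,t(688,328),111))
print("wfront",plane(T,t(475,400),85),plane(T,t(757,360),85),"rear",plane(T,t(432,90),85),plane(T,t(712,55),85))
print("fitted",plane(T,t(528,222),117))
print("sleeve",plane(T,t(200,163),92),"rack yellow",plane(T,(228,246),60),"bottle",plane(T,t(160,390),115),"dishes",plane(T,(353,209),42))
print("sleeve tri",tri(S,s(371,508),T,t(200,160)))
print("blue",plane(T,t(335,148),92),"purple",plane(T,t(72,110),92))
print("tray",plane(T,(240,94),20))
E
```

```text
rackbar +y (array([591., 117., 249.]), np.float64(4.434828302877603)) -y (array([584., -28., 252.]), np.float64(3.0645122379567287))
 plane253 top [592. 115. 253.] [585. -29. 253.]
hoodbar +y (array([478.,  73., 107.]), np.float64(6.391845986894018)) -y (array([495., -18., 106.]), np.float64(0.4626208565166238))
 plane111 [480.  71. 111.] [494. -18. 111.]
wfront [450. 114.  85.] [480. -63.  85.] rear [652. 148.  85.] [680. -32.  85.]
fitted [558.  83. 117.]
sleeve [597. 294.  92.] rack yellow [339. 102.  60.] bottle [447. 307. 115.] dishes [ 470. -299.   42.]
sleeve tri (array([600., 295.,  88.]), np.float64(2.070473664192276))
blue [609. 208.  92.] purple [630. 378.  92.]
tray [866.  78.  20.]
```

Request:
step_arm(
  rows=[
    [[0,0,-150],0],
    [[0,0,-150],0],
    [[-535,-351,-158],72],
    [[-535,-351,-158],72],
    [[-535,-351,-158],72],
    [[-535,-351,-158],72],
    [[-535,-351,-158],72],
    [[-535,-351,-158],72],
    [[-535,-351,-158],72],
    [[-535,-351,-158],72],
    [[-535,-351,-158],72],
    [[-535,-351,-158],72],
  ],
  fingers=1,
  squeeze=40,
)

```text
time: 1.3
tool_pos: [505.9, 155.9, 387.3]
tcp_rot: [-180.0, -0.0, 87.1]
ft_force: [1.1, -0.2, 0.7]
finger_gap: 85.3
grip_force: 0.0
```

Request:
step_arm(
  rows=[
    [[-109,87,-10],0],
    [[-109,87,-10],0],
    [[-109,87,-10],0],
    [[-109,87,-10],0],
    [[-109,87,-10],0],
  ],
)

```text
time: 1.8
tool_pos: [586.9, 43.8, 396.4]
tcp_rot: [-179.9, -0.0, 87.1]
ft_force: [-0.7, -0.1, -0.9]
finger_gap: 85.6
grip_force: 0.0
```

```bash
python3 - <<'E'
from h import *
c=get_calibration("wrist"); im=snapshot("wrist"); cv2.imwrite("pics/w1.png",im)
print(r.sense()["tool_pos"],r.sense()["tcp_rot"],c["eye"])
np.save("w1.npy",c,allow_pickle=True)
E
```

```text
[586.59334476  44.82358857 396.81636005] [-1.79924430e+02 -2.08036913e-02  8.71846143e+01] [589.93868043 111.6346542  527.43944622]
```

View pics/w1.png

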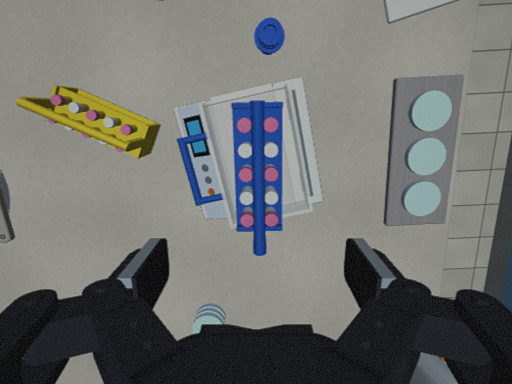

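The wrist view shows the rack bar from (258,102) to (260,254), the hood bar from (183,140) to (196,202), and the sleeve of the blue look-alike at (269,36).

```bash
python3 - <<'E'
from h import *
np.set_printoptions(precision=1,suppress=True)
c=np.load("w1.npy",allow_pickle=True).item()
a,b=plane(c,(258,102),257),plane(c,(260,254),253); print("rack",a,b,(a+b)/2,np.linalg.norm(a-b),np.degrees(np.arctan2(-(a-b)[0],(a-b)[1])))
a,b=plane(c,(183,140),111),plane(c,(196,202),111); print("hood",a,b,(a+b)/2,np.linalg.norm(a-b),np.degrees(np.arctan2(-(a-b)[0],(a-b)[1])))
for u in [(176,108),(301,79),(323,201),(207,219)]: print(plane(c,u,85))
E
```

```text
rack [591.4 117.3 257. ] [586.1 -32.1 253. ] [588.7  42.6 255. ] 149.5191146994624 -1.997283338815682
hood [484.8  74.8 111. ] [493.4 -16.7 111. ] [489.1  29.1 111. ] 91.94244626515263 5.348346610029437
[473.5 118.6  85. ]
[654.2 148.8  85. ]
[687.1 -33.   85. ]
[502. -54.  85.]
```

Request:
step_arm(
  rows=[
    [[-1,2,50],0],
    [[-1,2,90],0],
    [[-1,2,125],0],
    [[-1,2,149],0],
    [[-1,2,149],0],
  ],
)

```text
time: 2.35
tool_pos: [585.7, 45.2, 243.8]
tcp_rot: [-179.6, 0.0, 87.3]
ft_force: [-1.1, 0.9, -1.0]
finger_gap: 85.5
grip_force: 0.0
```

Request:
step_arm(
  rows=[
    [[0,0,0],0],
    [[0,0,0],0],
    [[0,0,0],0],
    [[0,0,0],0],
    [[0,0,0],0],
    [[0,0,0],0],
  ],
  fingers=0,
  squeeze=60,
)

```text
time: 2.95
tool_pos: [589.1, 43.6, 249.4]
tcp_rot: [179.9, -0.0, 87.2]
ft_force: [-0.7, 0.1, 5.1]
finger_gap: 9.6
grip_force: 58.5
```

Request:
step_arm(
  rows=[
    [[0,0,-5],0],
    [[0,0,-15],0],
    [[0,0,-25],0],
    [[0,0,-40],0],
    [[0,0,-40],0],
  ],
)

```text
time: 3.45
tool_pos: [590.1, 43.6, 292.1]
tcp_rot: [179.7, -0.0, 87.2]
ft_force: [1.4, -0.0, -3.2]
finger_gap: 9.8
grip_force: 58.6
```

Request:
step_arm(
  rows=[
    [[-8,0,0],0],
    [[-23,-1,0],0],
    [[-45,-2,0],0],
    [[-70,-3,0],0],
    [[-98,-4,0],0],
    [[-126,-5,0],0],
    [[-154,-6,0],0],
    [[-180,-7,0],0],
    [[-202,-8,0],0],
    [[-217,-9,0],0],
    [[-226,-9,0],0],
    [[-226,-9,0],0],
  ],
)

```text
time: 4.65
tool_pos: [568.4, -182.9, 288.0]
tcp_rot: [-180.0, -0.0, 87.1]
ft_force: [0.1, -0.3, -4.3]
finger_gap: 9.6
grip_force: 58.5
```

```bash
python3 - <<'E'
from h import *
a=snapshot("scene"); cv2.imwrite("pics/s2.png",a); s=r.sense(); print(s["tool_pos"],s["ft_force"],s["finger_gap"],s["grip_force"])
E
```

```text
[ 568.62369692 -181.78825517  288.12684385] [-0.04154541  0.92489756 -3.67016379] 9.701961074520383 58.48127782344818
```

View pics/s2.png

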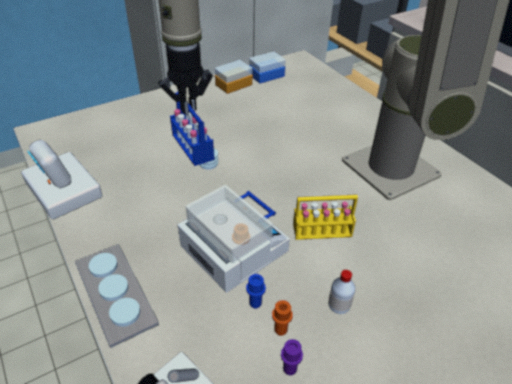

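The rack hangs upright, clear of the dishes. I'll lower it.

Request:
step_arm(
  rows=[
    [[0,0,10],0],
    [[0,0,30],0],
    [[0,0,60],0],
    [[0,0,95],0],
    [[0,0,125],0],
    [[0,0,150],0],
    [[0,0,163],0],
    [[0,0,169],0],
    [[0,0,172],0],
    [[0,0,174],0],
    [[0,0,175],0],
    [[0,0,175],0],
  ],
)

```text
time: 5.9
tool_pos: [569.5, -182.0, 114.6]
tcp_rot: [179.9, 0.0, 87.2]
ft_force: [-0.4, -0.4, -2.7]
finger_gap: 9.5
grip_force: 58.7
```

Request:
step_arm(
  rows=[
    [[0,0,1],0],
    [[0,0,2],0],
    [[0,0,2],0],
  ],
)

```text
time: 6.2
tool_pos: [570.4, -182.1, 114.6]
tcp_rot: [179.8, 0.1, 87.2]
ft_force: [-3.7, 2.0, 10.2]
finger_gap: 10.1
grip_force: 60.0
```

Request:
step_arm(
  rows=[
    [[0,0,0],0],
    [[0,0,0],0],
    [[0,0,0],0],
    [[0,0,0],0],
    [[0,0,-10],0],
    [[0,0,-40],0],
    [[0,0,-90],0],
    [[0,0,-140],0],
    [[0,0,-180],0],
    [[0,0,-180],0],
  ],
  fingers=1,
)

```text
time: 7.2
tool_pos: [571.7, -182.9, 301.0]
tcp_rot: [179.3, 0.3, 87.2]
ft_force: [0.3, -0.6, 0.8]
finger_gap: 85.4
grip_force: 0.0
```

```bash
python3 - <<'E'
from h import *
a=snapshot("scene"); b=snapshot("top");cv2.imwrite("pics/s3.png",a);cv2.imwrite("pics/t3.png",b)
A=cv2.resize(a[80:290,120:320],(380,399),interpolation=3);B=cv2.resize(b[130:240,200:310],(399,399),interpolation=3)
cv2.imwrite("pics/c3.png",np.hstack([A,B]));print(r.sense()["tool_pos"])
E
```

```text
[ 569.54918438 -181.99141203  293.78002886]
```

View pics/c3.png

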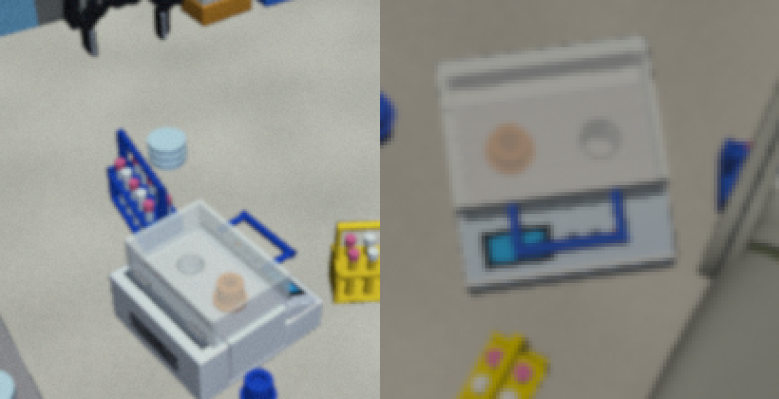

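Rack stands upright on the bench and the hood is closed. The empty bore shows at top (261,169). Next, the hood bar.

Request:
step_arm(
  rows=[
    [[40,-18,0],-3],
    [[85,-38,0],-7],
    [[130,-58,0],-12.4],
    [[175,-78,0],-12.4],
    [[206,-92,0],-12.4],
    [[206,-92,0],-12.4],
    [[206,-92,0],-12.4],
  ],
)

```text
time: 8.0
tool_pos: [486.1, 29.2, 290.1]
tcp_rot: [-179.9, -0.0, 99.7]
ft_force: [0.4, -1.0, -1.0]
finger_gap: 85.5
grip_force: 0.0
```

```bash
python3 - <<'E'
from h import *
c=get_calibration("wrist"); im=snapshot("wrist"); cv2.imwrite("pics/w4.png",im)
np.save("w4.npy",c,allow_pickle=True); print(r.sense()["tool_pos"],r.sense()["tcp_rot"])
E
```

```text
[486.48445846  28.394954   290.25089897] [-1.79890464e+02  1.81483863e-03  9.96484354e+01]
```

View pics/w4.png

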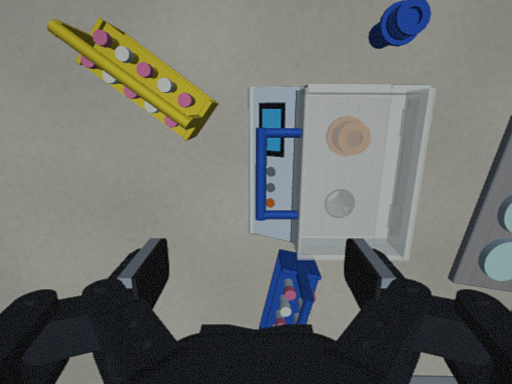

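The wrist view shows the hood bar at column 261, rows 128-220, and the empty bore mouth at (340,203) under the hood.

```bash
python3 - <<'E'
from h import *
np.set_printoptions(precision=1,suppress=True)
c=np.load("w4.npy",allow_pickle=True).item(); T=get_calibration("top")
a,b=plane(c,(261,128),113),plane(c,(261,220),113); m=(a+b)/2
print(a,b,m,np.linalg.norm(a-b),np.degrees(np.arctan2(-(a-b)[0],(a-b)[1])))
print("bar in tool", R.from_euler("xyz",r.sense()["tcp_rot"],degrees=True).inv().apply(m-r.sense()["tool_pos"]))
print("bore wrist",plane(c,(340,203),85),"top",plane(T,(260.7,168.6),85))
print("fitted",plane(c,(352,133),117),plane(T,(235.8,170.8),117))
E
```

```text
[481.5  78.1 113. ] [499.  -20.8 113. ] [490.3  28.7 113. ] 100.51775476976782 9.993198579327803
bar in tool [ -0.4   4.1 177.2]
bore wrist [590.6   6.   85. ] top [586.8   4.5  85. ]
fitted [573.2  89.1 117. ] [569.6  83.2 117. ]
```

Request:
step_arm(
  rows=[
    [[0,4,0],0],
    [[0,4,30],0],
    [[0,4,70],0],
    [[0,4,105],0],
    [[0,4,135],0],
    [[0,4,160],0],
    [[0,4,175],0],
    [[0,4,186],0],
    [[0,4,186],0],
  ],
  fingers=0.4,
)

```text
time: 8.95
tool_pos: [490.3, 28.8, 104.2]
tcp_rot: [-179.9, -0.0, 99.6]
ft_force: [-0.4, -0.5, 0.0]
finger_gap: 34.6
grip_force: 0.0
```

Request:
step_arm(
  rows=[
    [[0,0,0],0],
    [[0,0,0],0],
    [[0,0,0],0],
    [[0,0,0],0],
  ],
  fingers=0,
  squeeze=25,
)

```text
time: 9.35
tool_pos: [490.7, 28.9, 106.8]
tcp_rot: [-180.0, 0.0, 99.6]
ft_force: [-7.1, -2.0, 4.0]
finger_gap: 10.9
grip_force: 24.8
```

Request:
step_arm(
  rows=[
    [[0,3,-14],0],
    [[0,7,-27],0],
    [[0,12,-41],0],
    [[0,18,-53],0],
    [[0,25,-65],0],
    [[0,33,-77],0],
    [[0,43,-87],0],
    [[0,53,-97],0],
    [[0,64,-106],0],
    [[0,75,-114],0],
    [[0,75,-114],0],
  ],
)

```text
time: 10.45
tool_pos: [566.9, 41.6, 224.9]
tcp_rot: [179.7, 0.1, 99.6]
ft_force: [-6.9, -2.0, 13.9]
finger_gap: 11.2
grip_force: 26.7
```

Request:
step_arm(
  rows=[
    [[0,12,-7],0],
    [[0,25,-13],0],
    [[0,39,-17],0],
    [[0,52,-21],0],
    [[0,66,-23],0],
    [[0,80,-24],0],
    [[0,94,-23],0],
    [[0,108,-22],0],
    [[0,122,-19],0],
    [[0,133,-16],0],
    [[0,133,-16],0],
  ],
)

```text
time: 11.55
tool_pos: [698.2, 64.0, 238.1]
tcp_rot: [179.7, 0.0, 99.6]
ft_force: [4.0, -2.4, 4.2]
finger_gap: 11.0
grip_force: 26.5
```

Request:
step_arm(
  rows=[
    [[0,0,0],0],
    [[0,0,0],0],
    [[0,0,0],0],
    [[0,0,-30],0],
    [[0,0,-70],0],
    [[0,0,-100],0],
    [[0,0,-100],0],
  ],
  fingers=0.4,
)

```text
time: 12.25
tool_pos: [697.4, 64.1, 342.8]
tcp_rot: [179.4, 0.1, 99.6]
ft_force: [0.6, 0.4, 0.5]
finger_gap: 34.0
grip_force: 0.0
```

```bash
python3 - <<'E'
from h import *
c=get_calibration("wrist");w=snapshot("wrist"); a=snapshot("scene"); b=snapshot("top")
for n,i in (("w5",w),("s5",a),("t5",b)): cv2.imwrite(f"pics/{n}.png",i)
A=cv2.resize(a[80:350,120:320],(380,513),interpolation=3);B=cv2.resize(b[100:220,130:290],(400,300),interpolation=3)
W=cv2.resize(w,(400,300))
o=np.zeros((600,780,3),np.uint8);o[:513,:380]=A;o[:300,380:]=B;o[300:,380:]=W
cv2.imwrite("pics/c5.png",o);print(r.sense()["tool_pos"],r.sense()["tcp_rot"],r.sense()["joint_pos"])
E
```

```text
[695.59184339  64.03925568 334.95567479] [-1.79966094e+02 -1.03349946e-02  9.96192576e+01] [ 1.05410444e+00  2.24300147e+01  5.81836229e+01  5.24065272e-03
  9.94214295e+01 -8.56429992e+00]
```

View pics/c5.png

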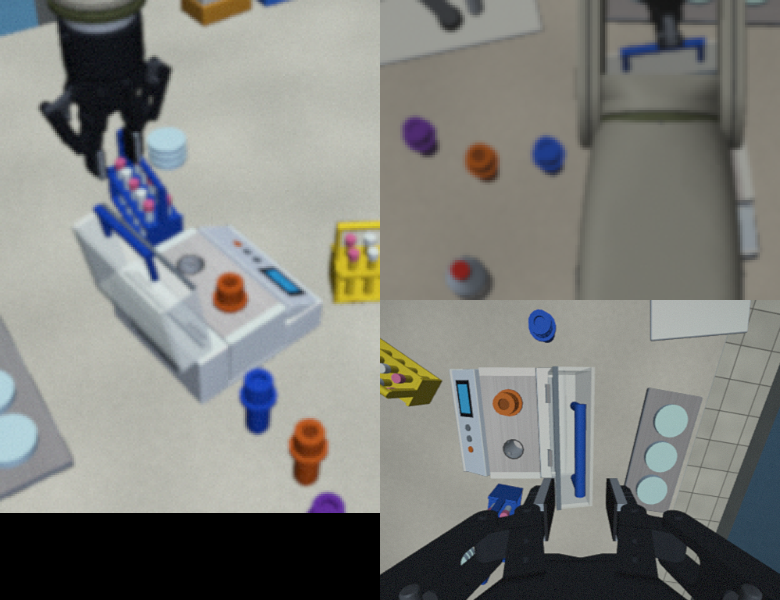

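Hood is open and the rack upright. The free bore is visible in the wrist view at about (171,189). Now to the orange sleeve at top (171,164), with the fitted one in the warmer as the only other orange thing.

Request:
step_arm(
  rows=[
    [[40,-10,0],0],
    [[85,-20,0],0],
    [[130,-31,10],0],
    [[175,-42,30],0],
    [[220,-53,50],0],
    [[243,-58,55],0],
    [[243,-58,55],0],
    [[243,-58,55],0],
  ],
  fingers=1,
)

```text
time: 13.2
tool_pos: [597.2, 293.9, 278.6]
tcp_rot: [-179.8, 0.1, 99.7]
ft_force: [0.2, 0.6, 0.4]
finger_gap: 85.5
grip_force: 0.0
```

```bash
cat > m.py <<'E'
from h import *
np.set_printoptions(precision=1,suppress=True)
def orange(im):
    h=cv2.cvtColor(cv2.medianBlur(im,3),cv2.COLOR_BGR2HSV); m=cv2.inRange(h,(4,130,60),(18,255,255))
    cs,_=cv2.findContours(m,cv2.RETR_EXTERNAL,cv2.CHAIN_APPROX_NONE)
    return [c for c in cs if cv2.contourArea(c)>60]
def tool(s,p): return R.from_euler("xyz",s["tcp_rot"],degrees=True).inv().apply(np.array(p)-s["tool_pos"])
E
python3 - <<'E'
from m import *
c=get_calibration("wrist"); s=r.sense(); im=snapshot("wrist"); cv2.imwrite("pics/w6.png",im); np.save("w6.npy",c,allow_pickle=True)
print(s["tool_pos"],s["tcp_rot"])
for k in orange(im): print(cv2.boundingRect(k),cv2.contourArea(k),cv2.minEnclosingCircle(k))
print("expect head top",proj(c,(598,294,92)),"flange",proj(c,(598,294,66)))
g=cv2.medianBlur(cv2.cvtColor(im,cv2.COLOR_BGR2GRAY),3)
u,v=proj(c,(598,294,92)).astype(int); f=192/np.tan(np.radians(c["fovy"]/2)); px=f*17/(c["eye"][2]-92); print("head r px",px)
x0,y0=max(u-60,0),max(v-60,0)
hc=cv2.HoughCircles(g[y0:v+60,x0:u+60],cv2.HOUGH_GRADIENT_ALT,1,8,param1=100,param2=0.6,minRadius=5,maxRadius=60)
if hc is not None:
  for q in hc[0]: print(q+[x0,y0,0],plane(c,q[:2]+[x0,y0],92))
E
```

```text
[597.2 293.9 278.6] [-179.8    0.1   99.7]
(199, 311, 32, 20) 314.0 ((214.23529052734375, 324.5882263183594), 16.168010711669922)
(243, 149, 36, 37) 987.5 ((260.7651672363281, 166.78744506835938), 18.698514938354492)
expect head top [258.2 172.9] flange [258.1 168.3]
head r px 15.787202842200406
[261.  171.   15.8] [600.7 296.6  92. ]
```

The Hough circle at (261,171), radius 15.8 px, matches the 34 mm head (15.8 px expected). That puts the sleeve at (600.7, 296.6), within 2 mm of the first estimate. I'll descend and grip above the flange.

Request:
step_arm(
  rows=[
    [[2,4,30],0],
    [[2,4,75],0],
    [[2,4,120],0],
    [[2,4,155],0],
    [[2,4,180],0],
    [[2,4,193],0],
    [[2,4,199],0],
    [[2,4,199],0],
  ],
)

```text
time: 14.05
tool_pos: [602.3, 295.9, 81.7]
tcp_rot: [180.0, 0.0, 99.6]
ft_force: [0.7, -0.3, -0.6]
finger_gap: 85.2
grip_force: 0.0
```

Request:
step_arm(
  rows=[
    [[0,0,0],0],
    [[0,0,0],0],
    [[0,0,0],0],
    [[0,0,0],0],
    [[0,0,0],0],
    [[0,0,0],0],
  ],
  fingers=0,
  squeeze=70,
)

```text
time: 14.65
tool_pos: [602.5, 296.9, 82.9]
tcp_rot: [179.9, -0.0, 99.6]
ft_force: [-0.9, 0.2, 6.1]
finger_gap: 31.9
grip_force: 69.3
```

Request:
step_arm(
  rows=[
    [[0,0,-10],0],
    [[0,0,-40],0],
    [[0,0,-85],0],
    [[0,0,-130],0],
    [[-30,-17,-155],0],
    [[-70,-39,-155],0],
    [[-112,-62,-155],0],
    [[-154,-86,-155],0],
    [[-196,-110,-155],0],
    [[-236,-132,-155],0],
    [[-266,-148,-155],0],
    [[-266,-148,-155],0],
  ],
)

```text
time: 15.85
tool_pos: [499.0, 6.0, 236.9]
tcp_rot: [-180.0, 0.1, 99.4]
ft_force: [0.3, 1.8, -1.9]
finger_gap: 31.8
grip_force: 69.9
```

```bash
cat > bore.py <<'E'
from m import *
import sys
c=get_calibration("wrist"); s=r.sense(); im=snapshot("wrist"); cv2.imwrite(f"pics/{sys.argv[1]}.png",im)
print(s["tool_pos"],s["tcp_rot"],s["finger_gap"],s["grip_force"],s["ft_force"])
E0=(588.5,5,85); u,v=proj(c,E0).astype(int); f=192/np.tan(np.radians(c["fovy"]/2))
print("expect",u,v,"r",f*16.5/np.linalg.norm(c["eye"]-E0))
g=cv2.medianBlur(cv2.cvtColor(im,cv2.COLOR_BGR2GRAY),3); x0,y0=max(u-55,0),max(v-55,0)
hc=cv2.HoughCircles(g[y0:v+55,x0:u+55],cv2.HOUGH_GRADIENT_ALT,1,6,param1=80,param2=0.5,minRadius=8,maxRadius=40)
if hc is not None:
  for q in hc[0]: print(q+[x0,y0,0],plane(c,q[:2]+[x0,y0],85))
for k in orange(im): print("orange",cv2.boundingRect(k),cv2.contourArea(k))
cv2.imwrite("pics/crop.png",cv2.resize(im[max(v-110,0):v+110,max(u-150,0):u+150],None,fx=2.5,fy=2.5,interpolation=3)); print("crop origin",max(u-150,0),max(v-110,0))
E
python3 bore.py w7
```

```text
[499.    6.  236.9] [-180.     0.1   99.4] 31.83537497010909 69.89981889724731 [ 0.3  1.8 -1.9]
expect 345 195 r 15.792492861330123
[330.  208.   36.4] [576.7 -10.5  85. ]
[320.  212.   25.8] [567.6 -16.3  85. ]
[346.  196.   17.4] [589.5   4.5  85. ]
[324.  222.   25.2] [574.1 -26.3  85. ]
[367.  230.   20.5] [620.  -27.7  85. ]
[376.  218.   16.6] [625.6 -13.3  85. ]
[324.  222.   13.7] [574.1 -26.3  85. ]
orange (219, 187, 75, 107) 5941.0
orange (331, 88, 55, 49) 2012.0
crop origin 195 85
```

View pics/crop.png

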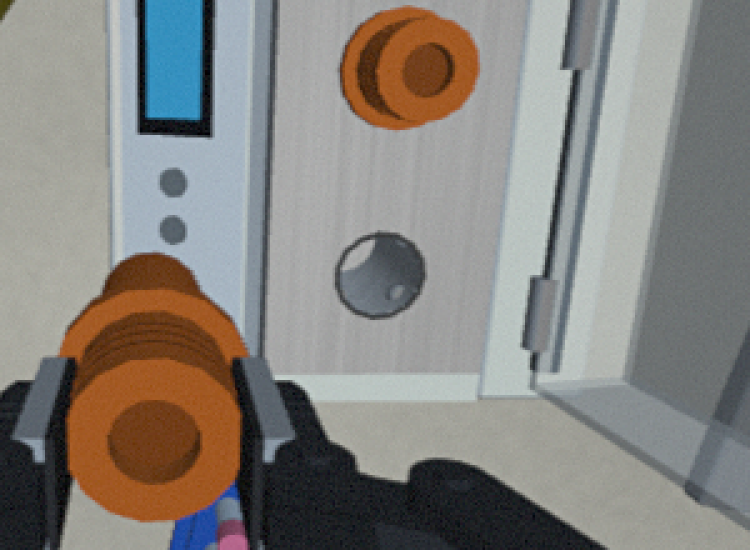

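The bore mouth is at (347,195), with the held sleeve's head hole at (256.6,261.4) and gripped squarely. Working out the shift between them.

```bash
python3 - <<'E'
from m import *
c=get_calibration("wrist"); s=r.sense()
b=plane(c,(347,195),85)
print(s["tool_pos"],b)
for z in (245,249,253):
  h=plane(c,(256.6,261.4),z); print(z,h,"sleeve in tool",tool(s,h),"shift in tool",tool(s,b)-tool(s,h))
E
```

```text
[499.7   7.8 236.9] [591.1   7.7  85. ]
245 [499.2   7.5 245. ] sleeve in tool [-0.2 -0.6 -8.1] shift in tool [-14.9  90.6 160. ]
249 [498.8   9.7 249. ] sleeve in tool [  2.   -0.6 -12.1] shift in tool [-17.1  90.7 164. ]
253 [498.4  11.9 253. ] sleeve in tool [  4.3  -0.6 -16.1] shift in tool [-19.3  90.7 168. ]
```

Request:
step_arm(
  rows=[
    [[-5,25,0],0],
    [[-10,55,0],0],
    [[-14,78,0],0],
    [[-17,90,0],0],
    [[-17,90,15],0],
    [[-17,90,35],0],
    [[-17,90,52],0],
    [[-17,90,60],0],
    [[-17,90,60],0],
    [[-17,90,60],0],
  ],
)

```text
time: 16.9
tool_pos: [591.8, 8.2, 176.8]
tcp_rot: [180.0, -0.0, 99.6]
ft_force: [-0.6, -0.3, -1.5]
finger_gap: 31.5
grip_force: 70.0
```

```bash
python3 - <<'E'
from m import *
c=get_calibration("wrist"); im=snapshot("wrist"); cv2.imwrite("pics/w8.png",im)
S=get_calibration("scene"); sc=snapshot("scene"); cv2.imwrite("pics/s8.png",sc)
for _ in range(1): s=r.sense(); print(s["tool_pos"],s["tcp_rot"],s["ft_force"])
for n,cc,i in (("w",c,im),("s",S,sc)):
  print(n,[cv2.boundingRect(k) for k in orange(i)])
  print(" expected sleeve axis: mouth",proj(cc,(590.4,5.8,85)),"nose",proj(cc,(590.4,5.8,97)),"flange",proj(cc,(590.4,5.8,160)),"headtop",proj(cc,(590.4,5.8,189)))
k=[k for k in orange(sc)]
for q in k:
  x,y,w,h=cv2.boundingRect(q)
  if abs(x+w/2-proj(S,(590.4,5.8,140))[0])<20:
    m=np.zeros(sc.shape[:2],np.uint8); cv2.drawContours(m,[q],-1,255,-1)
    for row in range(y,y+h): 
      xs=np.flatnonzero(m[row]); print(row,xs.min(),xs.max(),end="; ")
E
```

```text
[592.5   7.9 177.7] [179.9   0.   99.6] [-0.5 -0.6 -0.2]
w [(153, 194, 10, 13), (219, 187, 75, 107), (224, 61, 62, 66)]
 expected sleeve axis: mouth [254.9 200.7] nose [254.8 205.5] flange [254.3 241.9] headtop [254.  269.8]
s [(233, 224, 17, 20), (212, 183, 16, 36), (235, 77, 17, 13)]
 expected sleeve axis: mouth [219.4 218.4] nose [219.2 215. ] flange [218.3 195.9] headtop [217.8 186.6]
183 222 222; 184 215 223; 185 214 224; 186 214 225; 187 214 225; 188 215 226; 189 216 226; 190 216 226; 191 216 226; 192 216 226; 193 216 226; 194 216 226; 195 216 227; 196 216 227; 197 216 227; 198 216 227; 199 216 227; 200 212 226; 201 212 226; 202 212 225; 203 213 224; 204 214 224; 205 214 224; 206 215 224; 207 215 224; 208 215 224; 209 215 224; 210 215 224; 211 215 224; 212 215 224; 213 215 224; 214 215 224; 215 215 224; 216 215 224; 217 216 223; 218 217 223;
```

```bash
python3 - <<'E'
from m import *
c=get_calibration("wrist"); s=r.sense(); print(s["tool_pos"])
im=cv2.imread("pics/w8.png")
# fitted flange/head extents, predicted relative to held sleeve head under it
fx=np.array([577.2,84.7]); t=np.linspace(0,2*np.pi,60)
P=[proj(c,(fx[0]+rr*np.cos(a),fx[1]+rr*np.sin(a),z)) for rr,z in((22,85),(22,91),(17,117)) for a in t]
P=np.array(P); print("pred box",P.min(0),P.max(0)," seen 224..286, 61..127")
for d in((3,0),(0,3)):
  Q=np.array([proj(c,(fx[0]+d[0]+rr*np.cos(a),fx[1]+d[1]+rr*np.sin(a),z)) for rr,z in((22,85),(22,91),(17,117)) for a in t]); print(d,Q.min(0),Q.max(0))
E
```

```text
[592.5   7.9 177.7]
pred box [222.5  59.6] [285.3 125.6]  seen 224..286, 61..127
(3, 0) [226.8  60.4] [289.5 126.3]
(0, 3) [223.1  54.8] [286.1 121.4]
```

Request:
step_arm(
  rows=[
    [[-2.5,-0.5,0],0],
    [[-2.5,-0.5,4],0],
    [[-2.5,-0.5,8],0],
    [[-2.5,-0.5,12],0],
    [[-2.5,-0.5,16],0],
    [[-2.5,-0.5,19],0],
    [[-2.5,-0.5,19],0],
    [[-2.5,-0.5,19],0],
  ],
)

```text
time: 17.8
tool_pos: [591.8, 5.3, 157.3]
tcp_rot: [-180.0, -0.0, 99.6]
ft_force: [0.1, -0.3, -1.2]
finger_gap: 31.8
grip_force: 70.0
```

Request:
step_arm(
  rows=[
    [[0,0,2],0],
    [[0,0,4],0],
    [[0,0,6],0],
    [[0,0,8],0],
    [[0,0,8],0],
    [[0,0,8],0],
  ],
)

```text
time: 18.4
tool_pos: [591.8, 5.4, 149.5]
tcp_rot: [180.0, -0.0, 99.6]
ft_force: [-0.5, 0.9, 1.0]
finger_gap: 31.9
grip_force: 70.3
```

Request:
step_arm(
  rows=[
    [[0,0,2],0],
    [[0,0,4],0],
    [[0,0,6],0],
    [[0,0,8],0],
    [[0,0,10],0],
    [[0,0,12],0],
    [[0,0,12],0],
  ],
)

```text
time: 19.1
tool_pos: [592.4, 5.2, 138.3]
tcp_rot: [179.9, 0.0, 99.6]
ft_force: [-0.1, 0.2, 3.1]
finger_gap: 31.9
grip_force: 70.3
```

Request:
step_arm(
  rows=[
    [[0,0,3],0],
    [[0,0,6],0],
    [[0,0,9],0],
    [[0,0,12],0],
    [[0,0,15],0],
    [[0,0,18],0],
    [[0,0,21],0],
    [[0,0,24],0],
    [[0,0,26],0],
    [[0,0,28],0],
    [[0,0,28],0],
  ],
)

```text
time: 20.2
tool_pos: [592.2, 5.3, 109.9]
tcp_rot: [179.9, 0.0, 99.6]
ft_force: [-0.2, 1.7, 3.4]
finger_gap: 31.7
grip_force: 70.2
```

Request:
step_arm(
  rows=[
    [[0,0,1],0],
    [[0,0,2],0],
    [[0,0,3],0],
    [[0,0,4],0],
    [[0,0,4],0],
    [[0,0,4],0],
  ],
)

```text
time: 20.8
tool_pos: [592.2, 5.3, 107.9]
tcp_rot: [179.9, 0.0, 99.6]
ft_force: [-10.3, 1.8, 19.9]
finger_gap: 31.5
grip_force: 72.3
```

Request:
step_arm(
  rows=[
    [[0,0,1],0],
    [[0,0,2],0],
    [[0,0,2],0],
    [[0,0,2],0],
  ],
)

```text
time: 21.2
tool_pos: [592.3, 5.3, 107.8]
tcp_rot: [179.9, 0.0, 99.6]
ft_force: [-18.8, 2.0, 33.0]
finger_gap: 32.0
grip_force: 73.8
```

Hard stop at TCP z 107.8, which is 25 mm (the seated nose height) above the grasp reading of 82.9, so the sleeve is seated. I'll unload, release, rise, and verify.

Request:
step_arm(
  rows=[
    [[0,0,-2],0],
    [[0,0,-3.5],0],
    [[0,0,-3.5],0],
  ],
)

```text
time: 21.5
tool_pos: [592.1, 5.3, 107.9]
tcp_rot: [179.9, 0.0, 99.6]
ft_force: [-4.8, 0.9, 10.7]
finger_gap: 31.6
grip_force: 70.6
```

Request:
step_arm(
  rows=[
    [[0,0,0],0],
    [[0,0,0],0],
    [[0,0,0],0],
    [[0,0,-10],0],
    [[0,0,-40],0],
    [[0,0,-80],0],
    [[0,0,-120],0],
    [[0,0,-150],0],
    [[0,0,-150],0],
    [[0,0,-150],0],
  ],
  fingers=0.6,
)

```text
time: 22.5
tool_pos: [592.4, 5.2, 258.5]
tcp_rot: [179.9, 0.0, 99.6]
ft_force: [-0.2, 0.0, -0.4]
finger_gap: 51.1
grip_force: 0.0
```

Request:
step_arm(
  rows=[
    [[0,-40,-40],0],
    [[0,-80,-50],0],
    [[0,-120,-50],0],
    [[0,-120,-50],0],
    [[0,-120,-50],0],
    [[0,-120,-50],0],
  ],
)

```text
time: 23.1
tool_pos: [473.7, -14.7, 306.1]
tcp_rot: [-179.9, -0.0, 99.6]
ft_force: [0.4, -0.7, -0.2]
finger_gap: 51.6
grip_force: 0.0
```

```bash
python3 - <<'E'
from m import *
c=get_calibration("wrist"); im=snapshot("wrist"); sc=snapshot("scene"); S=get_calibration("scene")
cv2.imwrite("pics/w9.png",im); cv2.imwrite("pics/s9.png",sc); s=r.sense(); print(s["time"],s["tool_pos"],s["ft_force"])
t=np.linspace(0,2*np.pi,60)
def box(cam,x,y,dz):
  P=np.array([proj(cam,(x+q*np.cos(a),y+q*np.sin(a),z+dz)) for q,z in((22,85),(22,91),(17,117)) for a in t]); return np.r_[P.min(0),P.max(0)]
for n,cam,i in(("w",c,im),("s",S,sc)):
  for k in orange(i): x,y,w,h=cv2.boundingRect(k); print(n,"seen",x,y,x+w,y+h)
  print(n,"pred fitted",box(cam,577.8,84,0),"sleeve",box(cam,591,5,0),"sleeve+3mm",box(cam,591,5,3))
# rack in scene: blue region position now vs just after placing (s3/s5)
def blue(i):
  h=cv2.cvtColor(i,cv2.COLOR_BGR2HSV); m=cv2.inRange(h,(108,150,50),(128,255,255))
  return [(cv2.boundingRect(k)) for k in cv2.findContours(m,0,2)[0] if cv2.contourArea(k)>40]
print(blue(cv2.imread("pics/s5.png")),blue(sc))
E
```

```text
23.2 [474.  -14.7 306.2] [0.1 0.4 0.3]
w seen 338 150 380 187
w seen 343 77 388 118
w pred fitted [342.3  76.8 388.9 118. ] sleeve [337.  149.1 379.9 187.6] sleeve+3mm [337.6 149.4 381.  188.3]
s seen 233 224 250 244
s seen 212 206 228 225
s seen 216 78 244 93
s pred fitted [230.4 222.3 249.2 244. ] sleeve [209.9 204.1 228.  224.8] sleeve+3mm [209.8 203.2 228.  224. ]
[(247, 274, 18, 34), (170, 188, 32, 39), (176, 164, 40, 45), (253, 67, 31, 15)] [(247, 274, 18, 34), (170, 188, 32, 39), (177, 149, 39, 60), (277, 67, 7, 11)]
```

The sleeve matches its seated prediction to about a pixel in both views, just as the fitted one does. The hood and rack are where I left them. Handing in.

```bash
python3 -c "
from bench import r
print(r.hand_in())"
```

```text
the job is handed in; nothing more can be done
None
```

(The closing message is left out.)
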